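Tip a pan of stoppers through a funnel into a jar

ROBOT

A 7-joint arm with a two-finger parallel gripper is mounted at the origin on a cart in front of the work surface, level with it; the furniture and walls round the work are solid. World frame = base frame: x ahead of the robot, y to its left, z up, the work surface at z = 0. Lengths are in m, angles in rad, forces in N, time in s.
With the tool pointing down it reaches from about 0.425 to 0.875 m from the base axis. Payload 4.7 kg.
Tool frame: the origin (TCP) lies between the finger pads; the fingertips stand ahead of it and the grasp point (between the pads) lies 5 mm behind it (arm.tcp_to_tips is the z of the fingertips in the tool frame, in m); z points along the fingers, y is the line along which they close (so a half turn about z gives the same grasp; the last joint's range is limited). The gripper opens to 87 mm and grips with 3 to 60 N. Pads are 19 mm wide; open, the fingers measure 117 mm over their backs; the gripper's body (75 mm by 190 mm) begins 51 mm behind the grasp point.
Start: joints at [-1.19, 0.321, -0.07, 1.45, 0.023, 1.371, -0.057], TCP at [0.233, 0.607, 0.237] pointing down, gripper open.
Joint ranges: [-2.86, 2.86], [-0.3, 2.09], [-1.38, 1.24], [0.06, 2.45], [-1.56, 4.7], [0.09, 2.05], [-2.69, 2.69]. Speed limits (rad/s): [2.57, 2.57, 3.14, 3.14, 3.14, 3.14, 3.14].

INTERFACE

Orientations are given as a unit quaternion [w, x, y, z].
In Python, from plant import arm gives the robot as it stands. The module is installed in compiled form; this text tells all that it offers.
- The arm moves only by the tool move_arm, never from a script. Its argument "series" is a list of rows, each an object with "xyz": the shift along the tool's x, y, z in cm, a list of three; "spin": the turn about the tool's z in degrees; "gripper": the finger opening in cm, from 0 to 8.7. In form: [{"xyz": [dx, dy, dz], "spin": spin, "gripper": gripper}, ...]. A call has 1 to 10 rows; each row shifts and turns the commanded pose from where the row before left it, along the tool's axes as they then stand; what a row does not reach is not made up. A row lasts 1/8 s, in which the tool goes at most 62.5 mm and 10.7 degrees, less where a joint would pass 70% of its speed; a pose out of reach is approached as far as the arm can. A call with a gripper value outside its range is refused whole. The fingers move at their own pace and stop on an object; "newtons" is the grip in N (left out, the last holds). Time passes only in rows, so rows that do not move let the fingers close. It gives the time, the measured TCP pose, the force, the opening and the grip force at its end, in the units of the state.
- arm.get_state(): the state, without advancing time (a new reading comes with each control period).
- arm.camera(name): name is "scene" or "side" or "wrist"; returns the picture (400x640x3 uint8, blue, green, red); there is no depth.
- arm.camera_model(name): a dict with "fovy" (degrees; the focal length in pixels is half the picture's height over the tangent of half this angle, whatever the lens; pixels are square), "cx", "cy" (the principal point, pixels), "R" (3x3) and "t" (3): a world point X has camera coordinates R X + t; the wrist camera has in their place "hand_eye" (4x4, takes a point from camera to tool coordinates, whose origin is the TCP and whose axes are the flange's). Camera axes: x right, y down, z forward; pixel columns grow to the right and rows downward; lengths in m; the calibration is good to about 2 mm. A picture is of the moment at which its call begins: read the wrist's pose just before it. camera_model takes no time and is no camera call.
- arm.hand_in(): hands the job in; it is judged then, once.
The state is a dict: "time_s": time; "q": joint angles; "dq": joint speeds; "effort": joint torques, N m; "ee_pos": TCP position; "eef_rot": TCP orientation; "wrist_force": force on the tool from outside, world axes, zero at the start; "torque": the same for the moment, N m; "opening": opening from 0.0 (shut) to 1.0 (fully open); "grip_force": force on a finger pad.
Only numpy, scipy, OpenCV 4.12 (cv2) and the standard library are available. Lean on these libraries where they do the work, as an engineer would, in place of code of your own. Each camera call takes 0.05 s, during which the arm holds its last target. There are 200 camera calls.

TASK

Move the jar on its carrier, with the wide funnel in it, under the spout of the tipping pan, then press the pan's hand lever all the way down so that all five rubber stoppers pour through the funnel into the jar, and let the pan come back level. Do not touch the stoppers with the gripper, leave the jar standing upright in its carrier on the bench with the funnel in its mouth, and leave the beaker, the closed white jar and the open amber bottle where they are.

Things in the scene. Friction and masses are not known exactly. Their poses are not given: they have to be found in the camera images.
- stand: Fixed grey tipping stand: base plate 100x150x10 mm (stand x -25 to +75, y -75 to +75 mm) and two uprights (x -11 to +11 mm), one each side of the pan, carrying the pan's axle 245 mm above the bench. Origin on the bench straight below the middle of the axle; the pan pours toward stand -x; the axle is along stand y; z up.
- pan (a joint): Tilt of the open steel pan about the axle: 0 = level, at rest; 0.96 rad = spout fully down, at its stop. A damped spring brings it back to 0 when the lever is let go; pressing takes about 4 to 12 N on the bar. Pan 72 mm wide, walls 36 mm high, open at the spout end; it reaches 60 mm from the axle to the spout and 105 mm to the rear.
- lever_bar (a point): Centre of the black cross bar (diameter 22, 60 mm long, parallel to the axle) at the end of the pan's hand lever, which is 90 mm long, on the stand's -y side, 125 mm from the pan's middle. At pan = 0 the lever points to the pouring side and 0.70 rad above level; pressing the bar down turns lever and pan together (0.26 rad below level at the stop).
- lip (a point): Middle of the edge of the pan's spout, where the stoppers slide off; moves with the pan: 257 mm above the bench when level, about 203 mm when fully tipped.
- landing (a point): Fixed point on the stand, 90 mm from the axle to the pouring side, 180 mm above the bench: the middle of where the stoppers fall when the pan is tipped within a second or two. The funnel's centre should be under it.
- carrier: Loose grey jar carrier, 0.6 kg: round foot of diameter 116 mm, 12 mm thick, with a ring of low tabs that holds the jar, and a 40 mm wide neck along carrier +y to an upright black grip. Origin: centre of the round foot's underside, on the bench; z up.
- grip (a point): Point in the carrier's upright black grip, 145 mm from the jar's axis along carrier +y, 70 mm above the carrier's underside. The grip is a plate 16 mm thick (carrier x), 40 mm long (carrier y), its top 94 mm above the underside.
- jar: Loose open glass jar, diameter 92 mm, 110 mm tall, wall 3 mm, standing in the carrier's ring of tabs (its underside 12 mm above the bench). Origin: centre of its underside; z up.
- funnel: Loose white funnel standing in the jar's mouth: mouth diameter 140 mm outside, 134 mm inside, throat 62 mm, 92 mm tall. Four small ribs rest on the jar's rim; its stem (diameter 68 mm) reaches 28 mm into the jar. Origin: centre of the stem's lower end; z up; its top edge stands 186 mm above the bench.
- stopper0: Loose black rubber bottle stopper, a stubby cone of 20 to 24 mm diameter and 24 mm tall, 14 g; one of five, all standing in the pan at the start. Origin: centre of its narrow end; z toward its wide end.
- stopper1: Loose black rubber bottle stopper, a stubby cone of 20 to 24 mm diameter and 24 mm tall, 14 g; one of five, all standing in the pan at the start. Origin: centre of its narrow end; z toward its wide end.
- stopper2: Loose black rubber bottle stopper, a stubby cone of 20 to 24 mm diameter and 24 mm tall, 14 g; one of five, all standing in the pan at the start. Origin: centre of its narrow end; z toward its wide end.
- stopper3: Loose black rubber bottle stopper, a stubby cone of 20 to 24 mm diameter and 24 mm tall, 14 g; one of five, all standing in the pan at the start. Origin: centre of its narrow end; z toward its wide end.
- stopper4: Loose black rubber bottle stopper, a stubby cone of 20 to 24 mm diameter and 24 mm tall, 14 g; one of five, all standing in the pan at the start. Origin: centre of its narrow end; z toward its wide end.
- beaker: Bystander: glass beaker about 57 mm wide, 62 mm tall, origin centre of underside.
- white_jar: Bystander: closed white plastic jar, 52 mm diameter, 82 mm tall, origin centre of underside.
- amber_bottle: Bystander: open amber bottle, 39 mm diameter, 87 mm tall, origin centre of underside.
Not all that is in view belongs to the job. Of the things shaped like the funnel, the white one is meant.

How it is judged:
By the outcome, as a careful person would: the job done as asked, in the order asked, and still so for the second after the job is handed in, with the robot touching nothing.
It also fails if it takes over 56 s, if anything falls off the work surface, if the arm or the gripper's body presses on something with over 40 N, if the wrist force passes 120 N, or if a joint passes its speed limit or range.

## Working session

There is one attempt and no reset: what is moved stays moved. The work goes in short steps, Python scripts to look and compute and a tool call to move; the robot and the scene stay as the last step left them, time stands still between calls to the robot, and variables do not carry over. Pictures are saved under pics/ and viewed, at most 10 in all, crops included, and the job is handed in when it is done.

Besides the shell and the picture viewer there is one more tool, called as a command line: name --argument value ..., lists and objects as JSON in quotes. move_arm: Moves the arm, as the interface text tells. Its arguments: {"type":"object","properties":{"series":{"type":"array","items":{"type":"object","properties":{"xyz":{"type":"array","items":{"type":"number"}},"spin":{"type":"number"},"gripper":{"type":"number"}}}},"newtons":{"type":"number"}},"required":["series"]}

```bash
mkdir -p pics
python3 - <<'E'
from plant import arm
import cv2, numpy as np
s=arm.get_state(); print({k:np.round(v,3) for k,v in s.items()}, arm.tcp_to_tips)
for n in ("scene","side","wrist"):
    m=arm.camera_model(n); print(n,{k:np.round(v,4).tolist() for k,v in m.items()})
    cv2.imwrite(f"pics/{n}0.png",arm.camera(n))
a=[cv2.imread(f"pics/{n}0.png") for n in ("scene","side")]
E
```

```text
{'time_s': np.float64(0.0), 'q': array([-1.19 ,  0.322, -0.07 ,  1.452,  0.023,  1.371, -0.057]), 'dq': array([-0.002, -0.001, -0.001, -0.001,  0.   , -0.001, -0.001]), 'effort': array([ 0.0000e+00, -4.9129e+01, -4.0400e-01, -3.1253e+01, -6.4000e-02,
        4.3000e-02,  0.0000e+00]), 'ee_pos': array([0.233, 0.606, 0.235]), 'eef_rot': array([-0.   ,  0.182,  0.983, -0.001]), 'wrist_force': array([ 0.381,  0.382, -0.361]), 'torque': array([-0.041,  0.   , -0.014]), 'grip_force': np.float64(0.0), 'opening': np.float64(0.993)} 0.014
scene {'fovy': 48.8333, 'cx': 322.0174, 'cy': 191.0279, 'R': [[0.7889, -0.6144, 0.0117], [-0.3809, -0.5038, -0.7753], [0.4822, 0.6072, -0.6315]], 't': [-0.4409, 0.325, 1.3171]}
side {'fovy': 44.6995, 'cx': 323.8664, 'cy': 189.9213, 'R': [[0.9921, 0.1256, -0.0054], [0.0898, -0.7384, -0.6684], [-0.088, 0.6626, -0.7438]], 't': [-0.5259, 0.0626, 1.8673]}
wrist {'fovy': 64.665, 'cx': 315.6684, 'cy': 203.3735, 'hand_eye': [[-0.0003, -0.9674, -0.2532, 0.0678], [1.0, -0.0004, 0.0002, -0.0006], [-0.0003, -0.2532, 0.9674, -0.1484], [0.0, 0.0, 0.0, 1.0]]}
```

View pics/scene0.png

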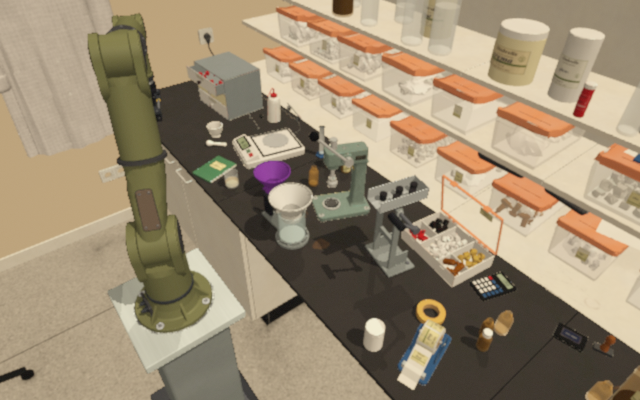

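View pics/side0.png

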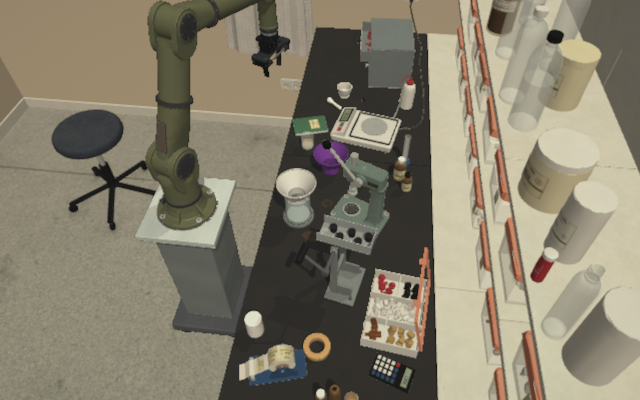

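The white funnel in its jar is at scene (291,205) and side (297,187). The purple funnel, scene (272,178), is a decoy. The pan stand is at scene (395,225) and side (345,260). I'll enlarge these to confirm.

Run:
```python
import cv2, numpy as np
a=cv2.imread("pics/scene0.png")[140:290,240:440]; b=cv2.imread("pics/side0.png")[140:320,250:450]
a=cv2.resize(a,None,fx=4,fy=4,interpolation=3)
b=cv2.resize(b,(0,0),fx=3.3,fy=3.3,interpolation=3)
cv2.imwrite("pics/ca.png",a); cv2.imwrite("pics/cb.png",b); print(a.shape,b.shape)
```

```text
(600, 800, 3) (594, 660, 3)
```

View pics/ca.png

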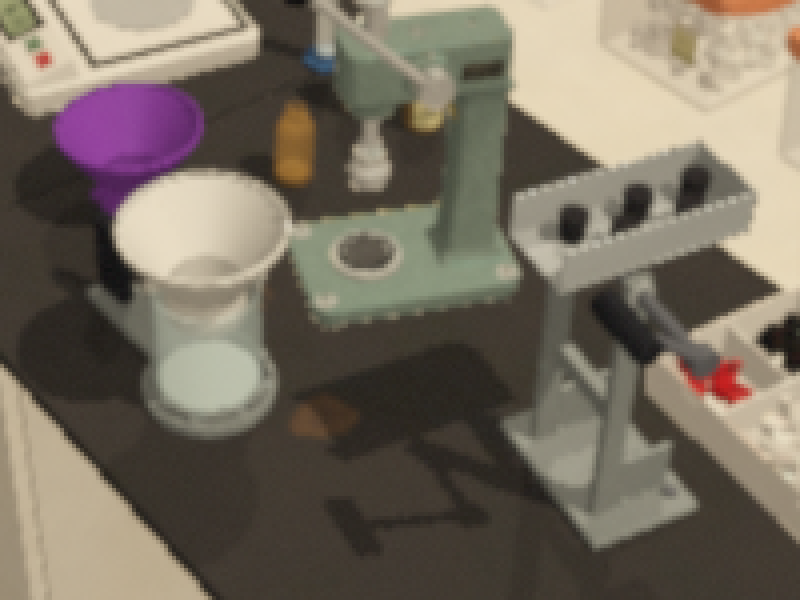

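View pics/cb.png

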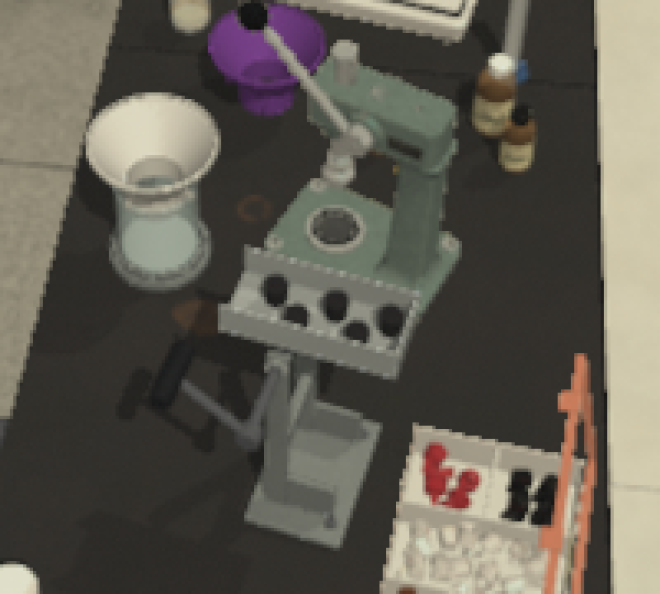

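The crops confirm the target: the white funnel stands in a clear jar on the grey carrier, and the black grip is behind it at ca (112,265). The lever bar is at ca (625,325) / cb (172,373). The pan pours toward the robot side (-x).

```bash
cat > h.py <<'E'
import numpy as np, cv2
from plant import arm
from scipy.spatial.transform import Rotation as Ro
def ray(n,u,v,s=None):
    m=arm.camera_model(n); f=200/np.tan(np.radians(m["fovy"])/2)
    d=np.array([(u-m["cx"])/f,(v-m["cy"])/f,1])
    if n=="wrist":
        H=np.array(m["hand_eye"]); T=np.eye(4); q=s["eef_rot"]
        T[:3,:3]=Ro.from_quat([q[1],q[2],q[3],q[0]]).as_matrix(); T[:3,3]=s["ee_pos"]; H=T@H
        return H[:3,3],H[:3,:3]@d
    R=np.array(m["R"]); return -R.T@np.array(m["t"]),R.T@d
def onz(n,u,v,z,s=None):
    o,d=ray(n,u,v,s); return o+d*(z-o[2])/d[2]
def tri(a,b):
    (o1,d1),(o2,d2)=a,b
    k=np.linalg.lstsq(np.c_[d1,-d2],o2-o1,rcond=None)[0]
    p,q=o1+k[0]*d1,o2+k[1]*d2; return (p+q)/2,np.linalg.norm(p-q)
E
python3 - <<'E'
from h import *
np.set_printoptions(precision=3,suppress=True)
A=lambda u,v:(240+u/4,140+v/4); B=lambda u,v:(250+u/3.3,140+v/3.3)
def t2(n,a,b): print(n,*tri(ray("scene",*A(*a)),ray("side",*B(*b))))
t2("funnel",(203,228),(152,145)); print(onz("scene",*A(203,228),.186),onz("side",*B(152,145),.186))
t2("foot",(210,385),(160,240)); print("foot z0.012",onz("scene",*A(210,385),.012),onz("side",*B(160,240),.012))
t2("bar",(625,325),(172,373)); t2("barL",(600,295),(188,347)); t2("barR",(650,355),(157,400))
for p in ((505,425),(600,548),(698,500)): print("base sc",onz("scene",*A(*p),.01))
for p in ((247,520),(340,547),(382,423)): print("base sd",onz("side",*B(*p),.01))
t2("pan spout near",(562,290),(220,325)) ;t2("pan rear near",(757,190),(400,375)); t2("pan spout far",(512,200),(247,250)); t2("rear far",(702,145),(420,292))
print("grip top",onz("scene",*A(112,225),.094),"grip base",onz("scene",*A(112,295),.012))
E
```

```text
funnel [0.433 0.005 0.178] 0.0006767170428724927
[ 0.428 -0.002  0.186] [ 0.434 -0.003  0.186]
foot [0.432 0.009 0.005] 0.011313322693201606
foot z0.012 [ 0.427 -0.004  0.012] [0.433 0.011 0.012]
bar [ 0.517 -0.364  0.301] 0.0018247158405276895
barL [ 0.526 -0.333  0.299] 0.00044692532847315263
barR [ 0.509 -0.394  0.302] 0.003014925740865271
base sc [ 0.598 -0.192  0.01 ]
base sc [ 0.568 -0.335  0.01 ]
base sc [ 0.666 -0.348  0.01 ]
base sd [ 0.575 -0.331  0.01 ]
base sd [ 0.669 -0.349  0.01 ]
base sd [ 0.7   -0.202  0.01 ]
pan spout near [ 0.545 -0.28   0.257] 0.004637563065754655
pan rear near [ 0.708 -0.32   0.283] 0.016398095483927618
pan spout far [ 0.561 -0.209  0.283] 0.00019174834517409015
rear far [ 0.721 -0.245  0.286] 0.0073151138245636455
grip top [0.427 0.141 0.094] grip base [0.422 0.144 0.012]
```

Run:
```python
from h import *
np.set_printoptions(precision=3,suppress=True)
A=lambda u,v:(240+u/4,140+v/4); B=lambda u,v:(250+u/3.3,140+v/3.3)
def t2(n,a,b): print(n,*tri(ray("scene",*A(*a)),ray("side",*B(*b))))
t2("purple rim",(130,125),(268,45)); t2("purple L",(57,130),(208,42)); t2("purple R",(203,128),(327,42))
t2("press chuck",(370,185),(338,175)); t2("handle ball",(320,-5),(252,15)); t2("head front L",(340,60),(312,90)); t2("head R",(510,15),(455,105))
for p in ((265,240),(450,250),(325,180),(415,305)): print("press base",onz("side",*B(*p),.015))
t2("amber",(300,105),(395,165)); print(onz("scene",*A(295,180),0))
for p in ((90,290),(325,305)): print("sc",onz("scene",*A(*p),.012))
print("book jar",onz("side",307,147,0),onz("scene",231,186,0))
```

```text
purple rim [0.526 0.267 0.085] 0.0006797348869719851
purple L [0.453 0.265 0.1  ] 0.023424657002186215
purple R [0.598 0.266 0.072] 0.04043883374938709
press chuck [0.63  0.036 0.114] 0.0101139085384741
handle ball [0.54  0.    0.369] 0.01701353579773816
head front L [0.598 0.036 0.254] 0.005932903732454261
head R [ 0.744 -0.003  0.273] 0.01697769189792584
press base [0.552 0.023 0.015]
press base [0.761 0.033 0.015]
press base [0.611 0.121 0.015]
press base [ 0.726 -0.049  0.015]
amber [0.684 0.17  0.056] 0.07810694420433244
[0.665 0.19  0.   ]
sc [0.41  0.162 0.012]
sc [0.568 0.016 0.012]
book jar [0.409 0.384 0.   ] [0.4   0.382 0.   ]
```

```bash
cat >> h.py <<'E'
def rows(n,goal,az=None,w=None):
    """print tool-frame rows (cm, deg) for going from present pose to goal in n rows; az: wanted azimuth of tool y (deg)"""
    s=arm.get_state(); q=s["eef_rot"]; M=Ro.from_quat([q[1],q[2],q[3],q[0]])
    Y=M.as_matrix()[:,1]; a0=np.degrees(np.arctan2(Y[1],Y[0])); sp=0 if az is None else a0-az
    print("now",np.round(s["ee_pos"],4),"az",round(a0,1),"t",s["time_s"])
    w=np.ones(n)/n if w is None else np.array(w)/sum(w); d=np.array(goal)-s["ee_pos"]
    for k in w:
        print(np.round(M.inv().apply(d*k)*100,1).tolist(),round(sp*k,1)); M=M*Ro.from_euler("z",sp*k,degrees=True)
E
python3 -c "
from h import *
rows(10,[.43,.15,.235],0)"
```

```text
now [0.233  0.6064 0.2357] az 69.0 t 0.15
[-3.5, -3.6, 0.0] 6.9
[-3.9, -3.1, 0.0] 6.9
[-4.2, -2.6, 0.0] 6.9
[-4.5, -2.1, 0.0] 6.9
[-4.7, -1.5, 0.0] 6.9
[-4.9, -1.0, 0.0] 6.9
[-5.0, -0.4, 0.0] 6.9
[-5.0, 0.2, 0.0] 6.9
[-4.9, 0.8, 0.0] 6.9
[-4.8, 1.4, 0.0] 6.9
```

move_arm --series '[{"xyz": [-3.5, -3.6, 0], "spin": 6.9, "gripper": 8.7}, {"xyz": [-3.9, -3.1, 0], "spin": 6.9, "gripper": 8.7}, {"xyz": [-4.2, -2.6, 0], "spin": 6.9, "gripper": 8.7}, {"xyz": [-4.5, -2.1, 0], "spin": 6.9, "gripper": 8.7}, {"xyz": [-4.7, -1.5, 0], "spin": 6.9, "gripper": 8.7}, {"xyz": [-4.9, -1.0, 0], "spin": 6.9, "gripper": 8.7}, {"xyz": [-5.0, -0.4, 0], "spin": 6.9, "gripper": 8.7}, {"xyz": [-5.0, 0.2, 0], "spin": 6.9, "gripper": 8.7}, {"xyz": [-4.9, 0.8, 0], "spin": 6.9, "gripper": 8.7}, {"xyz": [-4.8, 1.4, 0], "spin": 6.9, "gripper": 8.7}]'

```text
time_s: 1.4
ee_pos: [0.4299, 0.1473, 0.2365]
eef_rot: [-0.0, 0.709, 0.706, 0.0]
wrist_force: [1.1, 0.3, 0.1]
opening: 1.002
grip_force: 0.0
```

move_arm --series '[{"xyz": [0, 0, 0], "spin": 0, "gripper": 8.7}, {"xyz": [0, 0, 0], "spin": 0, "gripper": 8.7}]'

```text
time_s: 1.65
ee_pos: [0.4293, 0.1494, 0.2364]
eef_rot: [-0.0, 0.707, 0.707, 0.0]
wrist_force: [-0.2, 0.1, -0.2]
opening: 1.0
grip_force: 0.0
```

Run:
```python
from h import *
import pickle
s=arm.get_state(); pickle.dump(s,open("s1.pkl","wb")); cv2.imwrite("pics/w1.png",arm.camera("wrist"))
rows(1,s["ee_pos"]); print(s["wrist_force"])
```

```text
now [0.4291 0.15   0.2364] az 0.1 t 1.7
[-0.1, 0.0, -0.0] 0.0
[-0.18219334  0.12877587 -0.20928561]
```

View pics/w1.png

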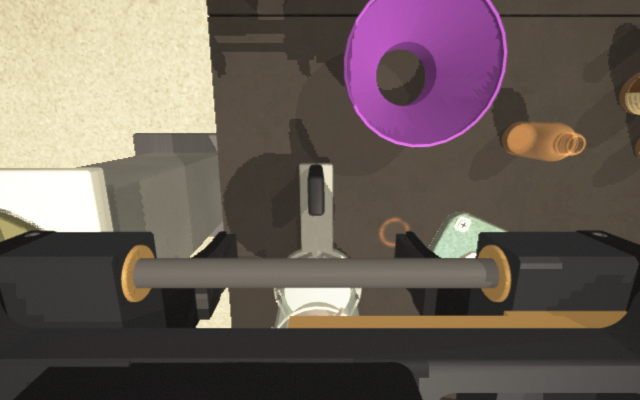

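Wrist view: the carrier neck runs vertically around (316,210), with the black grip at (316,190). The purple funnel is well clear of it, at (425,70).

Run:
```python
from h import *
import pickle
np.set_printoptions(precision=4,suppress=True)
s=pickle.load(open("s1.pkl","rb")); im=cv2.imread("pics/w1.png")
g=cv2.cvtColor(im,cv2.COLOR_BGR2GRAY)[160:222,296:338]
print(g[::6,::2])
for p,z in (((316,167),.094),((316,190),.094),((316,214),.094),((301,165),.012),((332,165),.012),((302,240),.012),((333,240),.012)): print(p,onz("wrist",*p,z,s))
```

```text
[[ 56  58  57  58  59  58  57  56  56  51  49  49  47  49  51  48  48  68
   72  71  74]
 [ 56  61 141 150 151 150 147  68  28  27  30  29  34 191 223 224 221 222
  154  75  71]
 [ 50  55 135 144 127 129  89  30  26  29  28  30  29  62 217 225 224 223
  166  74  72]
 [ 50  53 113 127 127 124  50  42  50  54  57  57  57  49 168 222 224 224
  166  81  80]
 [ 48  51 110 126 126 122  52  51  64  64  70  74  74  58 109 200 221 222
  164  81  80]
 [ 49  49 109 127 128 124  52  52  61  67  69  74  77  60 113 149 149 204
  166  82  81]
 [ 50  50 108 127 128 124  63  51  62  65  70  78  81  61  90 150 150 149
  130  81  82]
 [ 51  50 108 127 125 122  61  51  61  67  72  80  83  62  89 148 149 150
  115  79  81]
 [ 51  49  92 125 125 128  78  48  62  69  76  83  87  64  90 148 149 150
  116  60  82]
 [ 49  52  87 143 149 149 140  66  56  58  58  64  70  86 144 151 151 150
  117  76  82]
 [ 50  49  74 147 149 150 148 149 148 151 152 152 150 149 150 149 150 149
  117  80  81]]
(316, 167) [0.4304 0.1762 0.094 ]
(316, 190) [0.4304 0.1545 0.094 ]
(316, 214) [0.4304 0.1309 0.094 ]
(301, 165) [0.4127 0.167  0.012 ]
(332, 165) [0.4493 0.167  0.012 ]
(302, 240) [0.4128 0.0725 0.012 ]
(333, 240) [0.4518 0.0725 0.012 ]
```

move_arm --series '[{"xyz": [0, 0.1, 3], "spin": 0, "gripper": 8.7}, {"xyz": [-0.1, 0, 4], "spin": 0, "gripper": 7}, {"xyz": [0, 0, 4], "spin": 0, "gripper": 5}, {"xyz": [0, 0, 3], "spin": 0, "gripper": 5}, {"xyz": [0, 0, 2], "spin": 0, "gripper": 5}, {"xyz": [0, 0, 1], "spin": 0, "gripper": 4}, {"xyz": [0, 0, 0], "spin": 0, "gripper": 3}]'

```text
time_s: 2.58
ee_pos: [0.4301, 0.1485, 0.0662]
eef_rot: [-0.0, 0.707, 0.708, -0.001]
wrist_force: [-1.1, -0.4, 0.7]
opening: 0.434
grip_force: 0.0
```

move_arm --series '[{"xyz": [0, 0, 0], "spin": 0, "gripper": 1}, {"xyz": [0, 0, 0], "spin": 0, "gripper": 0.5}, {"xyz": [0, 0, 0], "spin": 0, "gripper": 0.5}, {"xyz": [0, 0, 0], "spin": 0, "gripper": 0.5}]' --newtons 50

```text
time_s: 3.08
ee_pos: [0.4306, 0.1484, 0.0673]
eef_rot: [-0.0, 0.707, 0.707, 0.0]
wrist_force: [-2.8, 0.8, 6.5]
opening: 0.176
grip_force: 50.0
```

move_arm --series '[{"xyz": [-0.2, 0, -0.1], "spin": 0, "gripper": 0.5}, {"xyz": [-0.5, 0, 0], "spin": 0, "gripper": 0.5}, {"xyz": [-0.8, 0, 0], "spin": 0, "gripper": 0.5}, {"xyz": [-1.1, 0, 0], "spin": 0, "gripper": 0.5}, {"xyz": [-1.3, 0.1, 0], "spin": 0, "gripper": 0.5}, {"xyz": [-1.3, 0.1, 0], "spin": 0, "gripper": 0.5}, {"xyz": [-1.3, 0.2, 0], "spin": 0, "gripper": 0.5}, {"xyz": [-1.3, 0.2, 0], "spin": 0, "gripper": 0.5}, {"xyz": [-1.3, 0.3, 0], "spin": 0, "gripper": 0.5}, {"xyz": [-1.3, 0.3, 0], "spin": 0, "gripper": 0.5}]'

```text
time_s: 4.32
ee_pos: [0.4426, 0.0429, 0.0675]
eef_rot: [-0.0, 0.707, 0.707, -0.0]
wrist_force: [-0.6, 2.3, -3.9]
opening: 0.183
grip_force: 50.0
```

Run:
```python
from h import *
a=arm.camera("scene")[140:290,240:440];b=arm.camera("side")[140:290,250:450]
cv2.imwrite("pics/m1.png",cv2.resize(np.hstack([a,b]),None,fx=2,fy=2,interpolation=3)); rows(1,[.521,-.096,.066],0)
```

```text
now [0.4429 0.0411 0.0674] az -0.1 t 4.425
[-13.7, 7.8, 0.2] -0.1
```

View pics/m1.png

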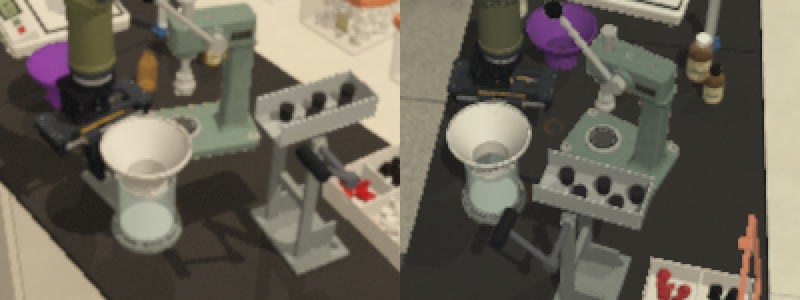

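The carrier slides upright, with the funnel still seated at left-crop (146,150).

move_arm --series '[{"xyz": [-0.5, 0.1, 0], "spin": 0, "gripper": 0.5}, {"xyz": [-1.0, 0.3, 0], "spin": 0, "gripper": 0.5}, {"xyz": [-1.3, 0.5, 0], "spin": 0, "gripper": 0.5}, {"xyz": [-1.3, 0.7, 0], "spin": 0, "gripper": 0.5}, {"xyz": [-1.3, 0.8, 0], "spin": 0, "gripper": 0.5}, {"xyz": [-1.3, 0.8, 0], "spin": 0, "gripper": 0.5}, {"xyz": [-1.3, 0.8, 0], "spin": 0, "gripper": 0.5}, {"xyz": [-1.3, 0.8, 0], "spin": 0, "gripper": 0.5}, {"xyz": [-1.2, 0.7, 0], "spin": 0, "gripper": 0.5}, {"xyz": [-0.9, 0.5, 0], "spin": 0, "gripper": 0.5}]'

```text
time_s: 5.68
ee_pos: [0.5026, -0.0712, 0.0674]
eef_rot: [-0.0, 0.707, 0.707, -0.0]
wrist_force: [-2.2, 3.0, -2.5]
opening: 0.182
grip_force: 50.0
```

move_arm --series '[{"xyz": [-0.5, 0.3, 0], "spin": 0, "gripper": 0.5}, {"xyz": [-0.2, 0.1, 0], "spin": 0, "gripper": 0.5}, {"xyz": [0, 0, 0], "spin": 0, "gripper": 0.5}, {"xyz": [0, 0, 0], "spin": 0, "gripper": 0.5}]'

```text
time_s: 6.18
ee_pos: [0.5064, -0.0775, 0.0675]
eef_rot: [0.0, 0.707, 0.707, -0.0]
wrist_force: [-1.8, 0.2, -4.7]
opening: 0.184
grip_force: 50.0
```

Run:
```python
from h import *
np.set_printoptions(precision=3,suppress=True)
A=arm.camera("scene");B=arm.camera("side"); cv2.imwrite("pics/sc2.png",A);cv2.imwrite("pics/sd2.png",B)
a=A[150:300,280:440];b=B[170:320,250:410]
cv2.imwrite("pics/m2.png",cv2.resize(np.hstack([a,b]),None,fx=2.5,fy=2.5,interpolation=3)); rows(1,[.521,-.096,.066],0)
```

```text
now [ 0.506 -0.077  0.068] az -0.0 t 6.275
[-1.9, 1.5, 0.1] -0.0
```

View pics/m2.png

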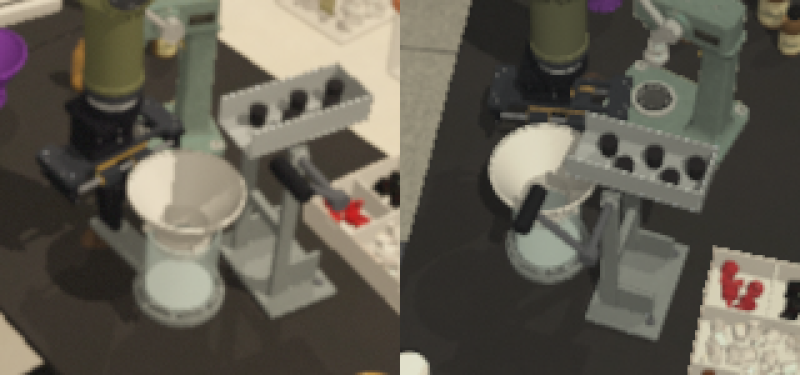

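Run:
```python
from h import *
np.set_printoptions(precision=3,suppress=True)
A=lambda u,v:(280+u/2.5,150+v/2.5); B=lambda u,v:(250+(u-400)/2.5,170+v/2.5)
print("funnel",onz("scene",*A(186,194),.186)); 
for p in ((128,188),(245,198)): print(onz("scene",*A(*p),.186))
print("foot",onz("scene",*A(180,296),.012), onz("side",*B(545,245),.012))
print("lip ends top wall",onz("scene",*A(220,97),.293),onz("scene",*A(252,151),.257),onz("side",*B(587,113),.293),onz("side",*B(566,162),.293))
```

```text
funnel [ 0.497 -0.231  0.186]
[ 0.449 -0.182  0.186]
[ 0.548 -0.278  0.186]
foot [ 0.495 -0.237  0.012] [ 0.504 -0.226  0.012]
lip ends top wall [ 0.556 -0.214  0.293] [ 0.551 -0.277  0.257] [ 0.562 -0.215  0.293] [ 0.547 -0.29   0.293]
```

move_arm --series '[{"xyz": [-0.3, 0.3, 0], "spin": 0, "gripper": 0.5}, {"xyz": [-0.5, 0.6, 0], "spin": 0, "gripper": 0.5}, {"xyz": [-0.4, 0.5, 0], "spin": 0, "gripper": 0.5}, {"xyz": [-0.3, 0.3, 0], "spin": 0, "gripper": 0.5}, {"xyz": [0, 0.1, 0], "spin": 0, "gripper": 0.5}, {"xyz": [0, 0, 0], "spin": 0, "gripper": 0.5}, {"xyz": [0, 0, 0], "spin": 0, "gripper": 0.5}]'

```text
time_s: 7.15
ee_pos: [0.5245, -0.0929, 0.0675]
eef_rot: [0.0, 0.707, 0.707, -0.0]
wrist_force: [-1.6, -1.5, -4.7]
opening: 0.182
grip_force: 50.0
```

Run:
```python
from h import *
A=arm.camera("scene");B=arm.camera("side"); cv2.imwrite("pics/sc3.png",A);cv2.imwrite("pics/sd3.png",B)
a=A[170:300,300:420];b=B[190:320,270:390]
cv2.imwrite("pics/m3.png",cv2.resize(np.hstack([a,b]),None,fx=3.3,fy=3.3,interpolation=3)); rows(1,[.521,-.096,.066],0)
```

```text
now [ 0.5245 -0.0926  0.0675] az -0.0 t 7.25
[-0.3, -0.4, 0.2] -0.0
```

View pics/m3.png

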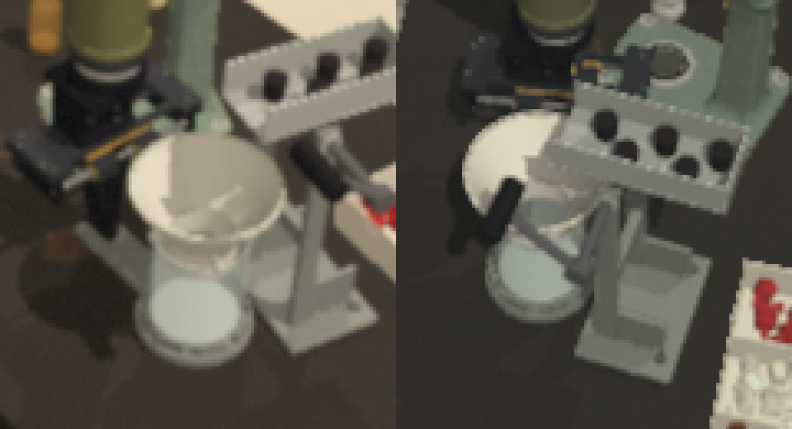

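Funnel mouth and jar sit under the spout, with the carrier foot just clear of the base plate at left-crop (250,330). I'll release and rise, backing away from the press handle.

move_arm --series '[{"xyz": [0, 0, 0.1], "spin": 0, "gripper": 2}, {"xyz": [0, 0, 0], "spin": 0, "gripper": 3.5}, {"xyz": [0, 0, 0], "spin": 0, "gripper": 3.5}, {"xyz": [0, 0, -1], "spin": 0, "gripper": 3.5}, {"xyz": [0, 0, -2.5], "spin": 0, "gripper": 3.5}, {"xyz": [0, 0, -3], "spin": 0, "gripper": 3.5}, {"xyz": [-1, -1, -3], "spin": 0, "gripper": 3.5}, {"xyz": [-1.5, -1, -4], "spin": 0, "gripper": 3}, {"xyz": [-0.5, -0.5, -5], "spin": 0, "gripper": 1}, {"xyz": [0, 0, -5], "spin": 0, "gripper": 0}]'

```text
time_s: 8.5
ee_pos: [0.499, -0.1231, 0.3041]
eef_rot: [0.0, 0.708, 0.706, 0.001]
wrist_force: [1.3, -0.1, 0.5]
opening: 0.203
grip_force: 0.0
```

move_arm --series '[{"xyz": [0, 0, -5], "spin": 0, "gripper": 0}, {"xyz": [0, 0, -5], "spin": 0, "gripper": 0}, {"xyz": [0, 0, 0], "spin": 0, "gripper": 0}]'

```text
time_s: 8.88
ee_pos: [0.501, -0.123, 0.4065]
eef_rot: [0.003, 0.707, 0.707, 0.003]
wrist_force: [-0.4, 0.3, -0.6]
opening: 0.007
grip_force: 0.0
```

Run:
```python
from h import *
np.set_printoptions(precision=3,suppress=True)
a=arm.camera("scene"); cv2.imwrite("pics/sc4.png",a); cv2.imwrite("pics/m4.png",cv2.resize(a[140:300,280:440],None,fx=3.5,fy=3.5,interpolation=3))
rows(8,[.507,-.366,.37],-12)
A=lambda u,v:(300+u/3.3,170+v/3.3); B=lambda u,v:(270+(u-396)/3.3,190+v/3.3)
print(onz("scene",*A(206,190),.186),onz("scene",*A(195,322),.012),tri(ray("scene",*A(320,172)),ray("side",*B(503,208))))
```

```text
now [ 0.5   -0.123  0.404] az -0.0 t 8.925
[-3.0, 0.1, 0.4] 1.5
[-3.0, 0.2, 0.4] 1.5
[-3.0, 0.2, 0.4] 1.5
[-3.0, 0.3, 0.4] 1.5
[-3.0, 0.4, 0.4] 1.5
[-3.0, 0.5, 0.4] 1.5
[-3.0, 0.6, 0.4] 1.5
[-3.0, 0.6, 0.4] 1.5
[ 0.516 -0.245  0.186] [ 0.515 -0.248  0.012] (array([ 0.518, -0.365,  0.3  ]), np.float64(0.004801845808398963))
```

View pics/m4.png

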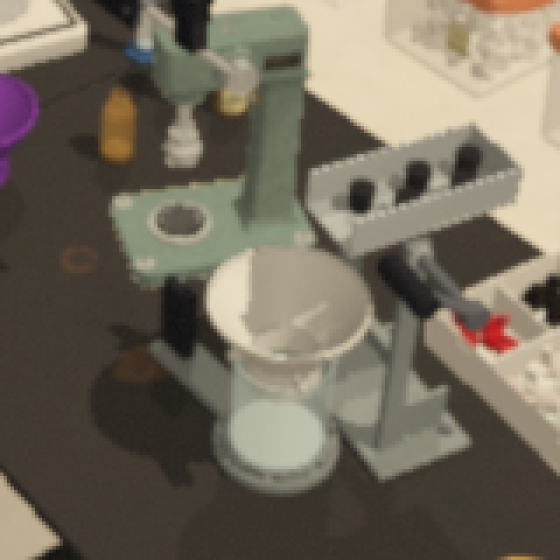

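The carrier is released and upright, the funnel is seated (m4 (290,300)), and its corrected position of (0.519,-0.240) matches the landing point. Next I go above the lever bar.

move_arm --series '[{"xyz": [-2.0, 0.1, 0], "spin": 1.5, "gripper": 0}, {"xyz": [-3.4, 0.2, 0], "spin": 1.5, "gripper": 0}, {"xyz": [-3.4, 0.2, 0.3], "spin": 1.5, "gripper": 0}, {"xyz": [-3.4, 0.3, 0.3], "spin": 1.5, "gripper": 0}, {"xyz": [-3.4, 0.4, 0.4], "spin": 1.5, "gripper": 0}, {"xyz": [-3.4, 0.5, 0.5], "spin": 1.5, "gripper": 0}, {"xyz": [-3.0, 0.6, 0.8], "spin": 1.5, "gripper": 0}, {"xyz": [-2.0, 0.5, 1.1], "spin": 1.5, "gripper": 0}, {"xyz": [0, 0, 0], "spin": 0, "gripper": 0}, {"xyz": [0, 0, 0], "spin": 0, "gripper": 0}]'

```text
time_s: 10.18
ee_pos: [0.5053, -0.364, 0.3672]
eef_rot: [-0.001, 0.777, 0.629, -0.0]
wrist_force: [-0.0, -1.1, 0.1]
opening: 0.004
grip_force: 0.0
```

Run:
```python
from h import *
rows(1,[.507,-.366,.335],-12)
```

```text
now [ 0.5053 -0.364   0.3672] az -12.0 t 10.175
[-0.2, 0.2, 3.2] -0.0
```

move_arm --series '[{"xyz": [-0.1, 0.1, 1.5], "spin": 0, "gripper": 0}, {"xyz": [-0.1, 0.1, 1.5], "spin": 0, "gripper": 0}, {"xyz": [0, 0, 0.6], "spin": 0, "gripper": 0}, {"xyz": [0, 0, 0.9], "spin": 0, "gripper": 0}, {"xyz": [0, 0, 0.9], "spin": 0, "gripper": 0}, {"xyz": [0, 0, 0.9], "spin": 0, "gripper": 0}, {"xyz": [0, 0, 0.9], "spin": 0, "gripper": 0}, {"xyz": [0, 0, 0.9], "spin": 0, "gripper": 0}, {"xyz": [0, 0, 0.9], "spin": 0, "gripper": 0}, {"xyz": [0, 0, 0.9], "spin": 0, "gripper": 0}]'

```text
time_s: 11.42
ee_pos: [0.5071, -0.3674, 0.27]
eef_rot: [0.001, 0.777, 0.629, 0.0]
wrist_force: [-0.2, -0.5, 6.5]
opening: 0.008
grip_force: 2.7
```

move_arm --series '[{"xyz": [0, 0, 0.9], "spin": 0, "gripper": 0}, {"xyz": [0, 0, 0.8], "spin": 0, "gripper": 0}, {"xyz": [0, 0, 0.4], "spin": 0, "gripper": 0}]'

```text
time_s: 11.8
ee_pos: [0.5078, -0.3675, 0.2489]
eef_rot: [0.002, 0.777, 0.629, 0.0]
wrist_force: [0.6, -0.9, 6.0]
opening: 0.005
grip_force: 2.9
```

Run:
```python
from h import *
a=arm.camera("scene"); b=arm.camera("side"); cv2.imwrite("pics/sc5.png",a); cv2.imwrite("pics/sd5.png",b)
cv2.imwrite("pics/m5.png",cv2.resize(np.hstack([a[140:300,290:430],b[160:320,260:400]]),None,fx=2.8,fy=2.8,interpolation=3))
rows(1,[.507,-.366,.245],-12)
```

```text
now [ 0.5078 -0.3674  0.2487] az -12.0 t 11.9
[0.1, -0.1, 0.4] -0.0
```

View pics/m5.png

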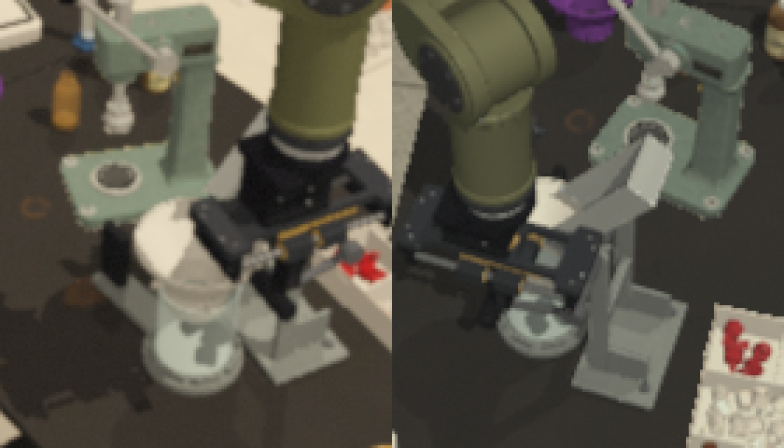

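The pan is tipped and dark stoppers show in the jar (left crop (210,340)). The force doesn't show the stop yet, so I'll press on to it.

move_arm --series '[{"xyz": [0, 0, 0.4], "spin": 0, "gripper": 0}, {"xyz": [0, 0, 0.3], "spin": 0, "gripper": 0}, {"xyz": [0, 0, 0], "spin": 0, "gripper": 0}]'

```text
time_s: 12.28
ee_pos: [0.5083, -0.3676, 0.2453]
eef_rot: [0.003, 0.777, 0.629, 0.002]
wrist_force: [-2.7, 2.7, 19.8]
opening: 0.005
grip_force: 8.8
```

move_arm --series '[{"xyz": [0, 0, 0.2], "spin": 0, "gripper": 0}, {"xyz": [0, 0, 0.1], "spin": 0, "gripper": 0}, {"xyz": [0, 0, 0], "spin": 0, "gripper": 0}, {"xyz": [0, 0, 0], "spin": 0, "gripper": 0}]'

```text
time_s: 12.78
ee_pos: [0.5084, -0.3678, 0.2446]
eef_rot: [0.003, 0.777, 0.629, 0.002]
wrist_force: [-5.1, 4.7, 29.7]
opening: 0.006
grip_force: 13.1
```

It is at the stop: the force climbed to 30 N with no further travel. Now I release it gently.

move_arm --series '[{"xyz": [0, 0, -0.8], "spin": 0, "gripper": 0}, {"xyz": [0, 0, -1], "spin": 0, "gripper": 0}, {"xyz": [0, 0, -1], "spin": 0, "gripper": 0}, {"xyz": [0, 0, -1], "spin": 0, "gripper": 0}, {"xyz": [0, 0, -1], "spin": 0, "gripper": 0}, {"xyz": [0, 0, -1], "spin": 0, "gripper": 0}, {"xyz": [0, 0, -1], "spin": 0, "gripper": 0}, {"xyz": [0, 0, -1.2], "spin": 0, "gripper": 0}, {"xyz": [0, 0, -2], "spin": 0, "gripper": 0}, {"xyz": [0, 0, -3], "spin": 0, "gripper": 0}]'

```text
time_s: 14.02
ee_pos: [0.5067, -0.3661, 0.3678]
eef_rot: [-0.001, 0.777, 0.629, -0.0]
wrist_force: [0.4, 0.2, 0.8]
opening: 0.001
grip_force: 0.0
```

move_arm --series '[{"xyz": [-2, -2, -4], "spin": 0, "gripper": 0}, {"xyz": [-4, -3, -2], "spin": 0, "gripper": 0}, {"xyz": [-4, -2, -1], "spin": 0, "gripper": 0}, {"xyz": [-3, 0, 0], "spin": 0, "gripper": 0}, {"xyz": [0, 0, 0], "spin": 0, "gripper": 0}, {"xyz": [0, 0, 0], "spin": 0, "gripper": 0}, {"xyz": [0, 0, 0], "spin": 0, "gripper": 0}]'

```text
time_s: 14.9
ee_pos: [0.4127, -0.4778, 0.4375]
eef_rot: [-0.0, 0.776, 0.63, 0.0]
wrist_force: [-0.0, -0.4, -0.8]
opening: 0.008
grip_force: 0.0
```

Run:
```python
from h import *
a=arm.camera("scene"); b=arm.camera("side"); cv2.imwrite("pics/sc6.png",a); cv2.imwrite("pics/sd6.png",b)
cv2.imwrite("pics/m6.png",cv2.resize(np.hstack([a[150:300,290:420],b[180:330,260:390]]),None,fx=3,fy=3,interpolation=3))
s=arm.get_state(); print(s["wrist_force"],s["ee_pos"],s["time_s"])
```

```text
[-0.54216588 -0.5881155  -0.04944581] [ 0.41253424 -0.47802426  0.43760749] 15.0
```

View pics/m6.png

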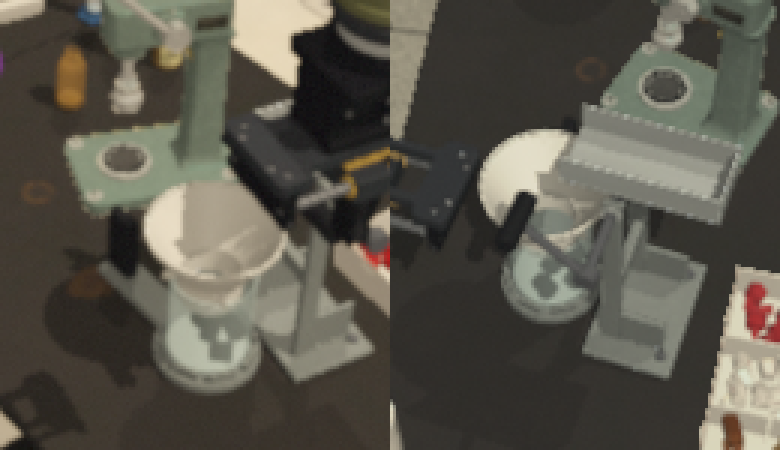

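The pan is empty and level, the funnel is upright, and the stoppers show through the jar. I've gone one over the 10-picture limit (11), so the last check, that nothing is stuck in the funnel, uses numbers only.

Run:
```python
from h import *
f=lambda n,x0,x1,y0,y1:cv2.cvtColor(cv2.imread(n),cv2.COLOR_BGR2GRAY)[y0:y1,x0:x1]
for n in ("pics/sc4.png","pics/sc6.png"):
    g=f(n,345,378,216,246); j=f(n,346,372,254,274); print(n,"funnel min",np.sort(g.ravel())[:8],"dark<70:",(g<70).sum(),"jar dark<130:",(j<130).sum(), "jar total",j.size)
```

```text
pics/sc4.png funnel min [ 68  78  81  82  91 104 106 108] dark<70: 1 jar dark<130: 25 jar total 520
pics/sc6.png funnel min [24 34 49 68 75 79 84 93] dark<70: 4 jar dark<130: 174 jar total 520
```

```bash
python3 -c "
from plant import arm
print(arm.hand_in())"
```

```text
the job is handed in; nothing more can be done
None
```

I handed the job in at about 15 s: the jar and funnel are under the spout, the lever went down to its stop, and the pan is back level and empty. Stoppers show in the jar, though I couldn't count all five through the glass. I also viewed 11 pictures, one over the limit of 10.

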